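Sort the bone casts onto their outline cards

TASK

Lay each of the four bone casts, flat side down, on the card that shows its outline, so that it covers the outline and is turned the same way round. Set the casts down rather than dropping them, and leave the glass jar and the pencil tin where they are.

Things in the scene. Friction and masses are not known exactly. Their poses are not given: they have to be found in the camera images.
- skull_center (a point): Ivory cast, flat underside, about 70 g: an animal skull lying upright, 80 mm long and 50 mm wide over the cheek arches. The point is the centre of the round braincase, half-way up (21.5 mm above the underside). Braincase: 41 mm wide along y, 43 mm high, from 24 mm behind to about 10 mm ahead of the point; grip it here across y. x points to the nose, which ends 56 mm ahead; z up.
- thighbone_center (a point): Ivory cast, flat underside, about 50 g: a long bone, 113 mm long in x, 21 mm high. The point is the middle of the straight shaft, half-way up (10.8 mm above the underside). Shaft 15 mm thick along y (grip it across y), for 36 mm either way; the knobbed ends are 35 mm wide. x along the bone, whose two ends are alike, z up.
- vertebra_center (a point): Ivory cast, flat underside, about 50 g: a vertebra lying on end; x points from drum to spike. The point is the centre of its round drum, 30 mm across and 22 mm high, half-way up (11 mm above the underside); grip the drum across y. On the +x side an arch 16 mm high, around a small hole, carries two slanting wings (74 mm over both in y, at x = 23 to 38 mm) and a spike out to x = 58 mm. z up.
- shoulderblade_center (a point): Ivory cast, flat underside, about 60 g: a flat triangular shoulder blade, 82 mm long in x (x points to its broad end, 61 mm wide), 8 mm thick, with an upright ridge along x on top. The point lies on the ridge's middle, half-way up the whole (15 mm above the underside). Ridge: 44 mm long, 10 mm thick along y, top 30 mm above the underside; grip it across y, fingertips above the plate. z up.
- card_skull: White card fixed to the table, 124 mm (x) by 90 mm (y), 2 mm thick, with the life-size grey, black-edged silhouette of the skull. Origin on the underside at the point that matches the cast's centre, 16 mm from the card's middle to its -x end. x and y lie as in the matching cast, z up: the cast is in place when its centre is straight above this origin and its x axis points along this x axis.
- card_thighbone: White card fixed to the table, 124 mm (x) by 90 mm (y), 2 mm thick, with the life-size grey, black-edged silhouette of the thigh bone. Origin on the underside, at the card's middle. x and y lie as in the matching cast, z up: the cast is in place when its centre is straight above this origin and its x axis points along this x axis (or exactly against it: both ends are alike).
- card_vertebra: White card fixed to the table, 124 mm (x) by 90 mm (y), 2 mm thick, with the life-size grey, black-edged silhouette of the vertebra. Origin on the underside at the point that matches the cast's centre, 16 mm from the card's middle to its -x end. x and y lie as in the matching cast, z up: the cast is in place when its centre is straight above this origin and its x axis points along this x axis.
- card_shoulderblade: White card fixed to the table, 124 mm (x) by 90 mm (y), 2 mm thick, with the life-size grey, black-edged silhouette of the shoulder blade. Origin on the underside, at the card's middle. x and y lie as in the matching cast, z up: the cast is in place when its centre is straight above this origin and its x axis points along this x axis.
- jar: Open glass jar, 72 mm across and 85 mm high, standing at the left of the work; leave it alone. Origin at the centre of its underside.
- pencil_tin: Green tin 85 x 85 mm, 105 mm high, with pencils and scissors up to 190 mm high, standing at the right of the work; leave it alone. Origin at the centre of its underside.
Not all that is in view belongs to the job. What is shaped like the card_shoulderblade but orange or red is not meant. What is shaped like the part that bears thighbone_center but red is not meant.

How it is judged:
At the end, for the whole second after the job is handed in: Each cast lies flat (within 0.15 rad, at most 8 mm higher than on the bare table), its centre within 12 mm of its own card's origin in plan, its x axis within 0.25 rad of the card's and pointing the same way (thigh bone: either way round); all at rest and released (horizontal distance between skull_center and card_skull below 0.012 m and angle between the x axis of skull_center and the x axis of card_skull, either way round below 0.25 rad and angle between each of skull_center, thighbone_center, vertebra_center, shoulderblade_center's own z axis and vertical below 0.15 rad and height (world z) of skull_center below 0.0295 m and linear speed of each of skull, thighbone, vertebra, shoulderblade below 0.01 m/s and x of skull in the frame of card_skull above 0 m and horizontal distance between thighbone_center and card_thighbone below 0.012 m and angle between the x axis of thighbone_center and the x axis of card_thighbone, either way round below 0.25 rad and height (world z) of thighbone_center below 0.0187 m and horizontal distance between vertebra_center and card_vertebra below 0.012 m and angle between the x axis of vertebra_center and the x axis of card_vertebra, either way round below 0.25 rad and height (world z) of vertebra_center below 0.019 m and x of vertebra in the frame of card_vertebra above 0 m and horizontal distance between shoulderblade_center and card_shoulderblade below 0.012 m and angle between the x axis of shoulderblade_center and the x axis of card_shoulderblade, either way round below 0.25 rad and height (world z) of shoulderblade_center below 0.023 m and x of shoulderblade in the frame of card_shoulderblade above 0 m); the robot touches nothing.
It fails at once if a cast is let go more than 50 mm up (dropped or thrown) ((height (world z) of skull_center above 0.07 m and contact force between skull and the fingers below 0.01 N) or (height (world z) of thighbone_center above 0.07 m and contact force between thighbone and the fingers below 0.01 N) or (height (world z) of vertebra_center above 0.07 m and contact force between vertebra and the fingers below 0.01 N) or (height (world z) of shoulderblade_center above 0.07 m and contact force between shoulderblade and the fingers below 0.01 N)).
It fails at once if the glass jar is shifted by more than 20 mm (distance of jar from where it was at the start of the episode above 0.02 m).
It fails at once if the pencil tin is shifted by more than 20 mm (distance of pencil_tin from where it was at the start of the episode above 0.02 m).
It also fails if it takes over 96 s, if anything falls off the work surface, if the arm or the gripper's body presses on something with over 40 N, if the wrist force passes 120 N, or if a joint passes its speed limit or range.

ROBOT

A 6-joint arm with a two-finger parallel gripper is mounted at the origin on the work surface. World frame = base frame: x ahead of the robot, y to its left, z up, the work surface at z = 0. Lengths are in m, angles in rad, forces in N, time in s.
With the tool pointing down it reaches from about 0.35 to 0.775 m from the base axis. Payload 7.3 kg.
Tool frame: the origin (TCP) lies at the very end of the fingers, on their centre line; the grasp point (between the pads) lies 19 mm behind it; z points along the fingers, y is the line along which they close (so a half turn about z gives the same grasp; the last joint's range is limited). The gripper opens to 92 mm and grips with 3 to 60 N. Pads are 19 mm wide; open, the fingers measure 130 mm over their backs; the gripper's body (75 mm by 190 mm) begins 47 mm behind the grasp point.
Start: joints at [-0.146, 0.342, 1.524, -0, 1.275, -0.146], TCP at [0.525, 0, 0.227] pointing down, gripper open.
Joint ranges: [-2.53, 2.53], [-0.77, 2.02], [0.04, 2.7], [-1, 4.14], [0.28, 2.66], [-3.11, 3.11]. Speed limits (rad/s): [2.57, 2.57, 3.14, 3.14, 3.14, 3.14].

INTERFACE

Orientations are given as [roll, pitch, yaw] about the fixed x, y, z axes, in that order (R = Rz(yaw) Ry(pitch) Rx(roll)).
In Python, from cell import observe, read_camera, get_calibration, hand_in, search_frame gives the robot as it stands.
- The arm moves only by the tool step_arm, never from a script. Its argument "commands" is a list of rows, each an object with "translation": the shift along the tool's x, y, z in mm, a list of three; "roll": the turn about the tool's z in rad. In form: [{"translation": [x, y, z], "roll": roll}, ...]. A call has 1 to 20 rows; each row shifts and turns the commanded pose from where the row before left it, along the tool's axes as they then stand; what a row does not reach is not made up. A row lasts 1/12 s, in which the tool goes at most 41.7 mm and 7.16 degrees, less where a joint would pass 70% of its speed; a pose out of reach is approached as far as the arm can. A call is refused whole if a number of a shift passes 41.7 or a number of a turn 0.125, either way. A call with a gripper value outside its range is refused whole. "fingers" is the opening, from 0 (shut) to 1 (fully open), set as the call begins (left out, the last holds). The fingers move at their own pace and stop on an object; "grip_force" is the grip in N (left out, the last holds). Time passes only in rows, so rows that do not move let the fingers close. It gives the time, the measured TCP pose, the force, the opening and the grip force at its end, in the units of the state.
- observe(): the state, without advancing time (a new reading comes with each control period).
- read_camera(name): name is "scene" or "side" or "wrist"; returns the picture (420x560x3 uint8, red, green, blue); there is no depth.
- get_calibration(name): a dict with "camera_matrix" (3x3 intrinsics, pixels), "world_from_camera" (4x4, takes a point from camera to world coordinates). Camera axes: x right, y up, looking along -z (the intrinsics and any distortion apply to the point x, -y, -z); pixel columns grow to the right and rows downward; lengths in m; the calibration is good to about 2 mm. A picture is of the moment at which its call begins: read the wrist's pose just before it. get_calibration takes no time and is no camera call; for the wrist camera it gives the pose at the moment of the call.
- hand_in(): hands the job in; it is judged then, once.
Trained networks look in the newest picture that a camera, given by its name, has taken for a name from the list of things; names that differ only in an ending like _2 or _b are one class to them, and where a whole thing is asked for, a point or a joint stands for the part that bears it (a point fixed in the world has none). Each returns a list of dicts, best first, with "confidence" (0 to 1); they miss things now and then, are a little off and sometimes report something else, mostly with a low value. They report only what shows in the picture. A call takes as long as a camera call. They do not tell look-alikes from the thing itself.
- search_frame(camera, name): "at" ([x, y, z] in m, in world coordinates, good to about 4 mm: the middle of the surface that is visible of it).
The state is a dict: "time": time; "qpos": joint angles; "qvel": joint speeds; "joint_efforts": joint torques, N m; "tool_pos": TCP position; "tool_rot": TCP orientation; "contact_force": force on the tool from outside, world axes, zero at the start; "torque": the same for the moment, N m; "opening": finger opening in m; "grip_force": force on a finger pad.
Only numpy, scipy, OpenCV 4.12 (cv2) and the standard library are available. Lean on these libraries where they do the work, as an engineer would, in place of code of your own. Each camera call takes 0.05 s, during which the arm holds its last target. There are 200 camera calls.

## Working session

There is one attempt and no reset: what is moved stays moved. The work goes in short steps, Python scripts to look and compute and a tool call to move; the robot and the scene stay as the last step left them, time stands still between calls to the robot, and variables do not carry over. Pictures are saved under pics/ and viewed, at most 14 in all, crops included, and the job is handed in when it is done.

Besides the shell and the picture viewer there is one more tool, called after ">>>" as name(argument=value, ...) on one line, values as JSON. step_arm: Moves the arm, as the interface text tells. Its arguments: {"type":"object","properties":{"commands":{"type":"array"},"fingers":{"type":"number"},"grip_force":{"type":"number"}},"required":["commands"]}

```bash
mkdir -p pics; ls; cat > h.py <<'E'
import numpy as np, cv2
from cell import *
def save(n,f):
    im=read_camera(n); cv2.imwrite('pics/'+f,cv2.cvtColor(im,cv2.COLOR_RGB2BGR)); return im
def proj(cal,P):
    K=np.array(cal['camera_matrix']);T=np.linalg.inv(np.array(cal['world_from_camera']))
    p=T[:3,:3]@np.array(P,float)+T[:3,3]; q=K@np.array([p[0],-p[1],-p[2]]); return q[:2]/q[2]
def back(cal,uv,z):
    K=np.array(cal['camera_matrix']);T=np.array(cal['world_from_camera'])
    d=np.linalg.inv(K)@np.array([uv[0],uv[1],1.]); d=T[:3,:3]@np.array([d[0],-d[1],-d[2]])
    o=T[:3,3]; return o+d*(z-o[2])/d[2]
E
python3 - <<'E'
from h import *
np.set_printoptions(precision=3,suppress=True)
for c in ['scene','side','wrist']:
    save(c,c+'0.png'); k=get_calibration(c); print(c,{a:(np.array(v).round(3).tolist() if not isinstance(v,str) else v) for a,v in k.items()})
    for n in ['skull_center','thighbone_center','vertebra_center','shoulderblade_center','card_skull','card_thighbone','card_vertebra','card_shoulderblade','jar','pencil_tin']:
        print(n,[(round(d['confidence'],2),np.round(d['at'],3).tolist(),proj(k,d['at']).round().tolist()) for d in search_frame(c,n)])
print(observe())
E
```

```text
pics
scene {'camera_matrix': [[484.476, 0.0, 276.172], [0.0, 484.476, 206.72], [0.0, 0.0, 1.0]], 'world_from_camera': [[0.304, -0.778, 0.55, 1.316], [0.953, 0.246, -0.18, -0.247], [0.004, 0.579, 0.815, 1.237], [0.0, 0.0, 0.0, 1.0]]}
skull_center [(0.8, [0.468, -0.19, 0.033], [207.0, 215.0]), (0.44, [0.428, 0.228, -0.0], [330.0, 179.0])]
thighbone_center [(0.73, [0.386, 0.372, 0.016], [366.0, 157.0]), (0.71, [0.644, 0.214, 0.016], [353.0, 231.0]), (0.38, [0.465, -0.597, 0.108], [58.0, 235.0])]
vertebra_center [(0.84, [0.65, -0.222, 0.019], [211.0, 271.0]), (0.32, [0.466, -0.6, 0.108], [57.0, 236.0])]
shoulderblade_center [(0.47, [0.543, 0.4, 0.01], [394.0, 191.0])]
card_skull [(0.59, [0.535, -0.391, 0.004], [145.0, 256.0])]
card_thighbone [(0.56, [0.428, 0.227, 0.004], [330.0, 178.0])]
card_vertebra [(0.83, [0.482, -0.006, 0.005], [267.0, 209.0])]
card_shoulderblade [(0.95, [0.734, 0.346, 0.004], [406.0, 246.0]), (0.87, [0.681, -0.009, 0.001], [286.0, 263.0]), (0.76, [0.31, -0.287, 0.002], [167.0, 189.0])]
jar [(0.83, [0.47, 0.602, 0.053], [443.0, 151.0])]
pencil_tin [(0.63, [0.466, -
[... 1453 characters left out ...]
]
card_vertebra [(0.9, [0.482, -0.007, 0.002], [238.0, 184.0])]
card_shoulderblade [(0.67, [0.674, -0.005, 0.005], [421.0, 182.0]), (0.54, [0.45, -0.191, 0.035], [212.0, 351.0]), (0.52, [0.357, -0.253, 0.004], [144.0, 377.0])]
jar []
pencil_tin []
{'time': 1.65, 'qpos': array([-0.146,  0.342,  1.524, -0.   ,  1.275, -0.146]), 'qvel': array([-0.001,  0.   , -0.001, -0.001, -0.001,  0.001]), 'joint_efforts': array([  0.   , -43.113, -24.448,   0.072,   0.048,   0.   ]), 'tool_pos': array([ 0.525, -0.   ,  0.227]), 'tool_rot': array([3.141, 0.   , 1.571]), 'contact_force': array([-0.207, -0.727,  0.239]), 'torque': array([0.023, 0.058, 0.002]), 'grip_force': 0.0, 'opening': 0.09181148175596522}
```

```bash
python3 - <<'E'
import cv2
a=cv2.imread('pics/scene0.png'); cv2.imwrite('pics/s1.png',cv2.resize(a,(784,588),interpolation=cv2.INTER_CUBIC))
a=cv2.imread('pics/side0.png'); cv2.imwrite('pics/d1.png',cv2.resize(a,(784,588),interpolation=cv2.INTER_CUBIC))
E
```

```text
(no output)
```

View pics/s1.png

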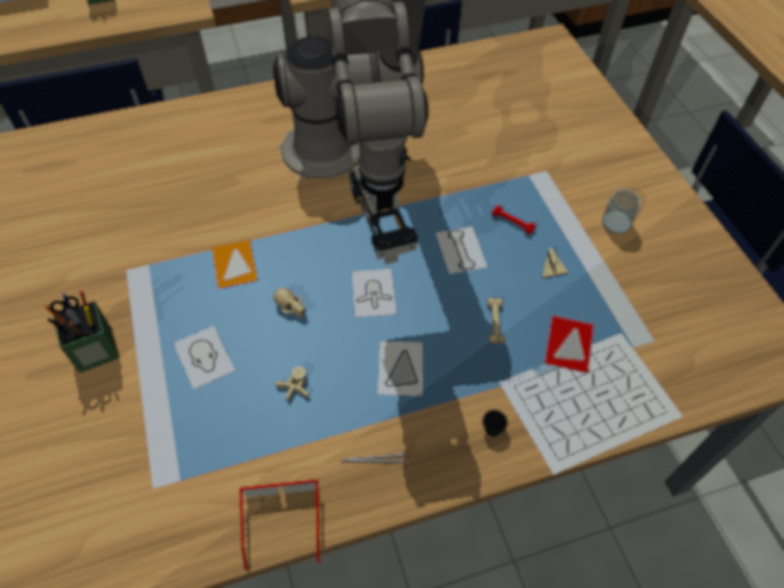

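View pics/d1.png

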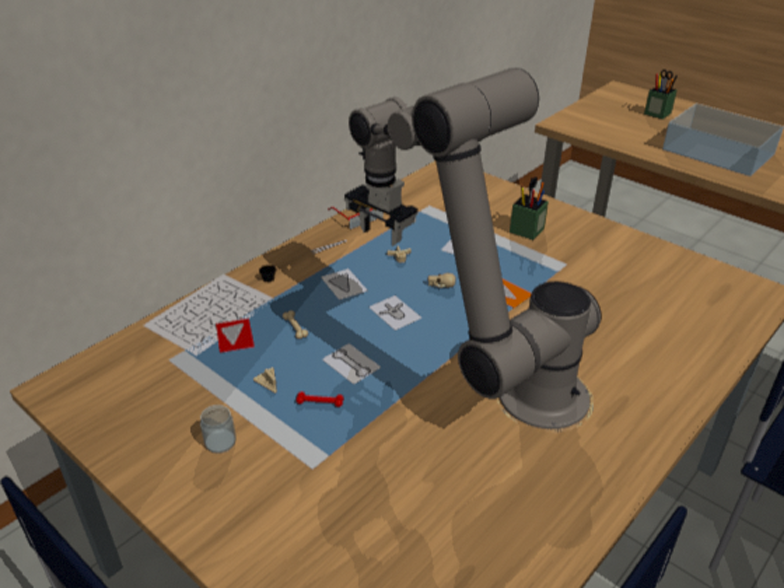

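View pics/wrist0.png

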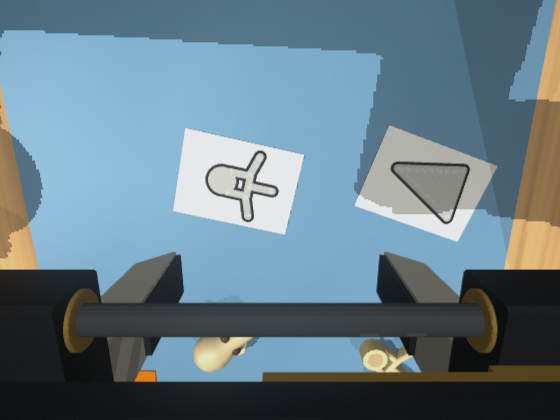

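>>> step_arm(commands=[{"translation": [40,0,0],"roll": 0},{"translation": [40,0,0],"roll": 0},{"translation": [40,0,0],"roll": 0},{"translation": [40,0,0],"roll": 0},{"translation": [40,0,-20],"roll": 0},{"translation": [0,0,-20],"roll": 0},{"translation": [0,0,0],"roll": 0},{"translation": [0,0,0],"roll": 0}], fingers=1)

```text
time: 2.32
tool_pos: [0.5253, 0.1977, 0.266]
tool_rot: [3.139, -0.0, 1.572]
contact_force: [0.1, -0.8, -0.3]
opening: 0.0921
grip_force: 0.0
```

```bash
cat >> h.py <<'E'
def rectify(im,cal,c,half=.12,z=.002,s=2000):
    n=int(2*half*s); # row down = -y, col right=+x
    src=np.float32([proj(cal,[c[0]+a*half,c[1]+b*half,z]) for a,b in[(-1,1),(1,1),(1,-1),(-1,-1)]])
    H=cv2.getPerspectiveTransform(src,np.float32([[0,0],[n,0],[n,n],[0,n]]))
    return cv2.warpPerspective(im,H,(n,n))
def rect(im,cal,c,half=.12,z=.002,s=2000):
    w=rectify(im,cal,c,half,z,s); hsv=cv2.cvtColor(w,cv2.COLOR_RGB2HSV)
    m=((hsv[...,1]<60)&(hsv[...,2]>50)).astype(np.uint8)
    cs,_=cv2.findContours(m,cv2.RETR_EXTERNAL,cv2.CHAIN_APPROX_NONE); k=max(cs,key=cv2.contourArea)
    (u,v),(a,b),_=cv2.minAreaRect(k); B=cv2.boxPoints(cv2.minAreaRect(k))
    e=B[1]-B[0]; f=B[2]-B[1]; L=e if np.hypot(*e)>np.hypot(*f) else f
    return [round(x,4) for x in (c[0]-half+u/s,c[1]+half-v/s,max(a,b)/s,min(a,b)/s)],round(float(np.degrees(np.arctan2(-L[1],L[0]))),1)
E
python3 - <<'E'
from h import *
o=observe();print(o['time'],o['tool_pos'],o['tool_rot'])
im=save('wrist','w2.png'); k=get_calibration('wrist'); np.save('w2cal.npy',k)
for n in ['thighbone_center','shoulderblade_center','card_thighbone','card_shoulderblade','card_vertebra']:
    print(n,[(round(d['confidence'],2),np.round(d['at'],3).tolist(),proj(k,d['at']).round().tolist()) for d in search_frame('wrist',n)])
print(rect(im,k,(.425,.229)))
# from the first wrist picture
k0=dict(k); T=np.array(k['world_from_camera']); T0=T.copy(); T0[:3,3]=[.525,.078,.385]; T0[:3,:3]=[[1,0,-.001],[0,.957,.289],[.001,-.289,.957]]; k0['world_from_camera']=T0
im0=cv2.cvtColor(cv2.imread('pics/wrist0.png'),cv2.COLOR_BGR2RGB)
print(rect(im0,k0,(.48,-.007)),rect(im0,k0,(.675,-.006)))
E
```

```text
2.3167 [0.52531562 0.19768931 0.26597562] [ 3.13948948e+00 -9.12589390e-05  1.57194326e+00]
thighbone_center [(0.62, [0.636, 0.225, 0.015], [381.0, 147.0]), (0.62, [0.354, 0.354, 0.018], [106.0, 16.0])]
shoulderblade_center []
card_thighbone [(0.7, [0.425, 0.226, 0.001], [191.0, 145.0])]
card_shoulderblade [(0.71, [0.738, 0.347, 0.004], [486.0, 27.0])]
card_vertebra [(0.75, [0.479, -0.029, -0.001], [245.0, 337.0])]
([0.4237, 0.2231, 0.1251, 0.0913], -5.5)
([0.48, -0.007, 0.125, 0.0911], -12.7) ([0.6789, -0.0098, 0.1256, 0.0911], -19.7)
```

View pics/w2.png

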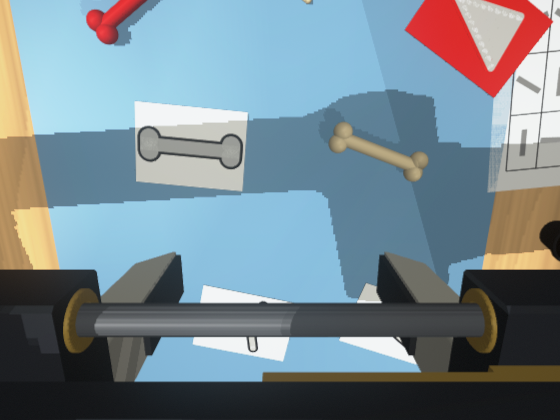

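```bash
cat >> h.py <<'E'
def bone(im,cal,c,half=.08,z=.0108,s=2000,f=None):
    w=rectify(im,cal,c,half,z,s); hsv=cv2.cvtColor(w,cv2.COLOR_RGB2HSV)
    m=((hsv[...,0]<38)&(hsv[...,1]>35)&(hsv[...,2]>40)).astype(np.uint8)
    m=cv2.morphologyEx(m,cv2.MORPH_OPEN,np.ones((3,3)))
    cs,_=cv2.findContours(m,cv2.RETR_EXTERNAL,cv2.CHAIN_APPROX_NONE); k=max(cs,key=cv2.contourArea)
    R=cv2.minAreaRect(k); B=cv2.boxPoints(R); u,v=R[0]
    e=B[1]-B[0]; g=B[2]-B[1]; L=e if np.hypot(*e)>np.hypot(*g) else g
    if f:
        cv2.drawContours(w,[k],-1,(255,0,0),1); cv2.imwrite('pics/'+f,cv2.cvtColor(cv2.resize(w,(480,480)),cv2.COLOR_RGB2BGR))
    return [round(x,4) for x in (c[0]-half+u/s,c[1]+half-v/s,max(R[1])/s,min(R[1])/s)],round(float(np.degrees(np.arctan2(-L[1],L[0]))),1)
E
python3 - <<'E'
from h import *
k=np.load('w2cal.npy',allow_pickle=True).item(); im=cv2.cvtColor(cv2.imread('pics/w2.png'),cv2.COLOR_BGR2RGB)
print(bone(im,k,(.635,.222),f='tb.png'))
E
```

```text
([0.6351, 0.2191, 0.1121, 0.0335], -20.4)
```

View pics/tb.png

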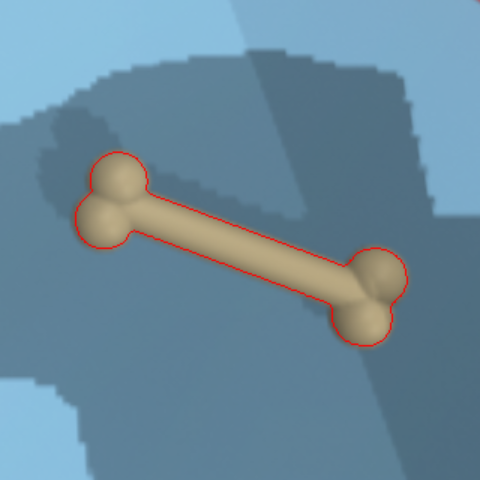

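>>> step_arm(commands=[{"translation": [7,37,0],"roll": 0},{"translation": [7,37,0],"roll": 0},{"translation": [7,36,0],"roll": 0},{"translation": [0,0,15],"roll": -0.1215},{"translation": [0,0,20],"roll": -0.1215},{"translation": [0,0,20],"roll": -0.1215},{"translation": [0,0,20],"roll": -0.1215},{"translation": [0,0,20],"roll": -0.1215},{"translation": [0,0,20],"roll": -0.1215},{"translation": [0,0,20],"roll": -0.1215},{"translation": [0,0,20],"roll": -0.1215},{"translation": [0,0,20],"roll": -0.1215},{"translation": [0,0,20],"roll": -0.1215},{"translation": [0,0,0],"roll": 0},{"translation": [0,0,0],"roll": 0}], fingers=1)

```text
time: 3.87
tool_pos: [0.6343, 0.2176, 0.0692]
tool_rot: [-3.14, -0.002, 2.781]
contact_force: [1.2, -0.5, 0.3]
opening: 0.0919
grip_force: 0.0
```

```bash
cat >> h.py <<'E'
def go(x,y,z,yaw,sym=True):
    "delta in present tool axes (mm) and roll; yaw deg of tool x"
    o=observe(); p=np.array(o['tool_pos']); a=o['tool_rot'][2]
    d=np.array([x,y])-p[:2]
    tx=d@[np.cos(a),np.sin(a)]; ty=d@[np.sin(a),-np.cos(a)]
    r=a-np.radians(yaw); P=np.pi if sym else 2*np.pi; r=(r+P/2)%P-P/2
    print('t',round(o['time'],2),'mm',np.round([tx*1e3,ty*1e3,(p[2]-z)*1e3],1),'roll',round(r,3),'q',np.round(o['qpos'],2),'rot',np.round(o['tool_rot'],3))
E
python3 -c "
from h import *
go(.635,.219,.006,-20.4)"
```

```text
t 3.87 mm [-0.1  1.5 63.2] roll -0.004 q [ 0.22  0.75  1.27 -0.    1.13 -0.99] rot [-3.140e+00 -2.000e-03  2.781e+00]
```

>>> step_arm(commands=[{"translation": [0,1.5,20],"roll": 0},{"translation": [0,0,20],"roll": 0},{"translation": [0,0,15],"roll": 0},{"translation": [0,0,8],"roll": 0},{"translation": [0,0,0],"roll": 0}])

```text
time: 4.28
tool_pos: [0.6352, 0.2194, 0.0068]
tool_rot: [-3.141, -0.001, 2.783]
contact_force: [0.1, 0.7, -0.4]
opening: 0.0922
grip_force: 0.0
```

>>> step_arm(commands=[{"translation": [0,0,0],"roll": 0},{"translation": [0,0,0],"roll": 0},{"translation": [0,0,0],"roll": 0},{"translation": [0,0,0],"roll": 0},{"translation": [0,0,0],"roll": 0},{"translation": [0,0,0],"roll": 0},{"translation": [0,0,0],"roll": 0},{"translation": [0,0,0],"roll": 0}], fingers=0, grip_force=15)

```text
time: 4.95
tool_pos: [0.6356, 0.2197, 0.0075]
tool_rot: [3.142, 0.0, 2.786]
contact_force: [0.4, -0.7, -0.0]
opening: 0.0427
grip_force: 0.0
```

```bash
python3 -c "
from h import *
go(.4237,.2231,.008,-5.5)"
```

```text
t 4.95 mm [199.8 -70.6  -0.5] roll -0.26 q [ 0.22  0.82  1.31 -0.    1.01 -1.  ] rot [3.142 0.    2.786]
```

>>> step_arm(commands=[{"translation": [0,0,0],"roll": 0},{"translation": [0,0,0],"roll": 0},{"translation": [0,0,0],"roll": 0},{"translation": [0,0,0],"roll": 0},{"translation": [0,0,0],"roll": 0},{"translation": [0,0,0],"roll": 0},{"translation": [0,0,0],"roll": 0},{"translation": [0,0,-10],"roll": 0},{"translation": [0,0,-25],"roll": 0},{"translation": [0,0,0],"roll": 0}])

```text
time: 5.78
tool_pos: [0.6381, 0.2203, 0.0473]
tool_rot: [3.138, 0.006, 2.786]
contact_force: [1.2, -0.1, 0.6]
opening: 0.0148
grip_force: 15.0
```

>>> step_arm(commands=[{"translation": [20,-7,0],"roll": 0},{"translation": [36,-13,0],"roll": 0},{"translation": [36,-13,0],"roll": 0},{"translation": [36,-13,0],"roll": 0},{"translation": [36,-13,0],"roll": 0},{"translation": [38,-13,0],"roll": 0},{"translation": [0,0,5],"roll": -0.087},{"translation": [0,0,5],"roll": -0.087},{"translation": [0,0,5],"roll": -0.087},{"translation": [0,0,0],"roll": 0},{"translation": [0,0,0],"roll": 0}])

```text
time: 6.7
tool_pos: [0.4213, 0.2226, 0.0276]
tool_rot: [3.141, 0.0, 3.044]
contact_force: [0.2, -0.3, -0.8]
opening: 0.0149
grip_force: 15.0
```

```bash
python3 -c "
from h import *
go(.4237,.2231,.0095,-5.5)"
```

```text
t 6.7 mm [-2.3  0.7 18.1] roll -0.001 q [ 0.33  0.52  1.89 -0.    0.72 -1.15] rot [3.141 0.    3.044]
```

>>> step_arm(commands=[{"translation": [-2.3,0.7,7],"roll": 0},{"translation": [0,0,6],"roll": 0},{"translation": [0,0,4.5],"roll": 0},{"translation": [0,0,0],"roll": 0},{"translation": [0,0,0],"roll": 0}])

```text
time: 7.12
tool_pos: [0.4232, 0.2229, 0.0094]
tool_rot: [-3.141, -0.001, 3.046]
contact_force: [0.6, 0.3, 0.1]
opening: 0.0149
grip_force: 15.0
```

>>> step_arm(commands=[{"translation": [0,0,0],"roll": 0},{"translation": [0,0,0],"roll": 0},{"translation": [0,0,0],"roll": 0},{"translation": [0,0,0],"roll": 0},{"translation": [0,0,0],"roll": 0},{"translation": [0,0,-15],"roll": 0},{"translation": [0,0,-40],"roll": 0},{"translation": [0,0,-40],"roll": 0}], fingers=1)

```text
time: 7.78
tool_pos: [0.4221, 0.2226, 0.1048]
tool_rot: [-3.14, -0.004, 3.047]
contact_force: [1.5, -0.1, 0.1]
opening: 0.0634
grip_force: 0.0
```

>>> step_arm(commands=[{"translation": [-27,39,-29],"roll": 0},{"translation": [-27,39,-29],"roll": 0},{"translation": [-27,39,-29],"roll": 0},{"translation": [-27,39,-29],"roll": 0},{"translation": [-27,39,-29],"roll": 0},{"translation": [0,0,0],"roll": 0},{"translation": [0,0,0],"roll": 0},{"translation": [0,0,0],"roll": 0}])

```text
time: 8.45
tool_pos: [0.537, 0.3583, 0.2122]
tool_rot: [-3.14, -0.002, 3.047]
contact_force: [0.3, -0.2, -1.2]
opening: 0.092
grip_force: 0.0
```

```bash
python3 - <<'E'
from h import *
im=save('wrist','w3.png'); k=get_calibration('wrist'); np.save('w3cal.npy',k)
print([(round(d['confidence'],2),np.round(d['at'],3).tolist(),proj(k,d['at']).round().tolist()) for d in search_frame('wrist','shoulderblade_center')])
print(bone(im,k,(.537,.405),half=.07,z=.008,f='sb.png'))
go(.5,.4,.1,0)
E
```

```text
[(0.86, [0.536, 0.41, 0.009], [332.0, 176.0])]
([0.5214, 0.4019, 0.0746, 0.0598], -4.5)
t 8.55 mm [ 40.5  38.6 112.2] roll -0.095 q [ 0.47  0.58  1.18 -0.    1.39 -1.01] rot [-3.140e+00 -3.000e-03  3.046e+00]
```

View pics/sb.png

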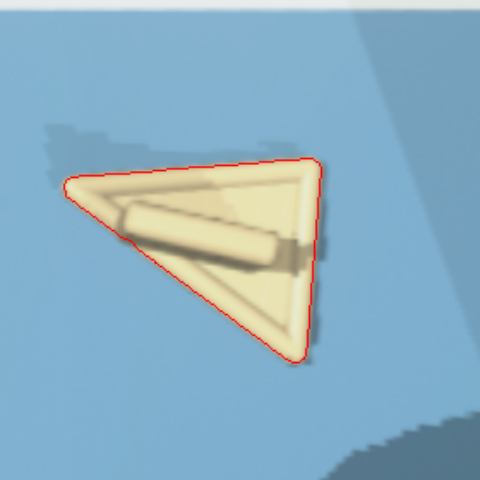

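```bash
cat > tri.py <<'E'
from h import *
def tri(cnt):
    _,t=cv2.minEnclosingTriangle(cnt.astype(np.float32)); return t[:,0]
k=np.load('w3cal.npy',allow_pickle=True).item(); k0=dict(k)
T0=np.eye(4); T0[:3,3]=[.525,.078,.385]; T0[:3,:3]=[[1,0,-.001],[0,.957,.289],[.001,-.289,.957]]; k0['world_from_camera']=T0
R=lambda f:cv2.cvtColor(cv2.imread(f),cv2.COLOR_BGR2RGB)
s=2000
w=rectify(R('pics/wrist0.png'),k0,(.679,-.01),.045); g=cv2.cvtColor(w,cv2.COLOR_RGB2GRAY)
m=cv2.adaptiveThreshold(g,255,cv2.ADAPTIVE_THRESH_MEAN_C,cv2.THRESH_BINARY_INV,31,18)
n,l,st,_=cv2.connectedComponentsWithStats(m); i=1+np.argmax(st[1:,4]); c=cv2.findContours((l==i).astype(np.uint8),0,1)[0]; c=max(c,key=cv2.contourArea)
A=tri(c); cv2.drawContours(w,[c],-1,(255,0,0),1); cv2.polylines(w,[A.astype(np.int32)],True,(0,255,0),1)
A=np.c_[.679-.045+A[:,0]/s,-.01+.045-A[:,1]/s]
w2=rectify(R('pics/w3.png'),k,(.537,.405),.07,.006); h=cv2.cvtColor(w2,cv2.COLOR_RGB2HSV)
m=((h[...,0]<38)&(h[...,1]>35)&(h[...,2]>40)).astype(np.uint8); c=max(cv2.findContours(m,0,1)[0],key=cv2.contourArea)
B=tri(c); B=np.c_[.537-.07+B[:,0]/s,.405+.07-B[:,1]/s]
L=lambda t:[round(1e3*float(np.hypot(*(t[i]-t[i-1]))),1) for i in range(3)]
print(A.round(4).tolist(),L(A));print(B.round(4).tolist(),L(B))
best=None
for r in range(3):
  for fl in (1,-1):
    Q=np.roll(B[::fl],r,0); a=A-A.mean(0); b=Q-Q.mean(0)
    th=np.arctan2((a[:,0]*b[:,1]-a[:,1]*b[:,0]).sum(),(a*b).sum()); Rm=np.array([[np.cos(th),-np.sin(th)],[np.sin(th),np.cos(th)]])
    e=np.sqrt(((b-a@Rm.T)**2).sum(1).mean()); 
    if best is None or e<best[0]: best=(e,th,Rm@(np.array([.6789,-.0098])-A.mean(0))+Q.mean(0))
print(best, 'cast yaw',-19.7+np.degrees(best[1]))
cv2.imwrite('pics/cs.png',cv2.cvtColor(cv2.resize(w,(360,360)),cv2.COLOR_RGB2BGR))
E
python3 tri.py
```

```text
[[0.7254999876022339, 0.014000000432133675], [0.6297000050544739, 0.01720000058412552], [0.7113999724388123, -0.05900000035762787]] [74.3, 95.9, 111.7]
[[0.4790000021457672, 0.42340001463890076], [0.5564000010490417, 0.3659000098705292], [0.5615000128746033, 0.4300000071525574]] [82.8, 96.4, 64.3]
(np.float32(0.007495255), np.float32(0.112517074), array([0.5224747 , 0.40483274])) cast yaw -13.253248
```

View pics/cs.png

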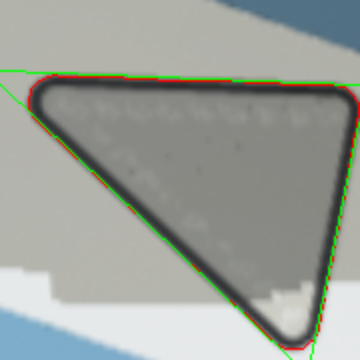

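```bash
cat >> tri.py <<'E'
def inc(t):
    a=np.array([np.hypot(*(t[(i+1)%3]-t[(i+2)%3])) for i in range(3)]); return (a[:,None]*t).sum(0)/a.sum()
th=float(best[1]); Rm=np.array([[np.cos(th),-np.sin(th)],[np.sin(th),np.cos(th)]])
C=Rm@(np.array([.6789,-.0098])-inc(A))+inc(B); print('centre',C)
# ridge: project ridge ends at top height
for z in (.030,): print([back(k,proj(k,[.537-.07+u/480*.14,.405+.07-v/480*.14,.008]),z).round(4).tolist() for u,v in [(135,203),(277,236),(125,220),(270,262)]])
go(C[0],C[1],.1,-13.3)
E
python3 tri.py | tail -3
```

```text
centre [0.52153389 0.40484119]
[[0.5035, 0.4127, 0.03], [0.5424, 0.4037, 0.03], [0.5008, 0.4081, 0.03], [0.5405, 0.3966, 0.03]]
t 8.55 mm [ 19.6  45.5 112.2] roll 0.137 q [ 0.47  0.58  1.18 -0.    1.39 -1.01] rot [-3.140e+00 -3.000e-03  3.046e+00]
```

>>> step_arm(commands=[{"translation": [10,23,20],"roll": 0},{"translation": [10,23,30],"roll": 0},{"translation": [0,0,40],"roll": 0.07},{"translation": [0,0,40],"roll": 0.067},{"translation": [0,0,20],"roll": 0},{"translation": [0,0,0],"roll": 0},{"translation": [0,0,0],"roll": 0}])

```text
time: 9.13
tool_pos: [0.5215, 0.4055, 0.0627]
tool_rot: [-3.139, -0.002, 2.91]
contact_force: [0.5, -0.1, 0.6]
opening: 0.0918
grip_force: 0.0
```

```bash
python3 -c "
from h import *
go(.5218,.4048,.0135,-13.3)"
```

```text
t 9.13 mm [-0.4 -0.6 49.2] roll 0.0 q [ 0.55  0.74  1.31 -0.    1.1  -0.79] rot [-3.139e+00 -2.000e-03  2.910e+00]
```

>>> step_arm(commands=[{"translation": [0,-0.6,15],"roll": 0},{"translation": [0,0,15],"roll": 0},{"translation": [0,0,12],"roll": 0},{"translation": [0,0,7],"roll": 0},{"translation": [0,0,0],"roll": 0},{"translation": [0,0,0],"roll": 0}], fingers=0.4)

```text
time: 9.63
tool_pos: [0.5227, 0.4062, 0.0153]
tool_rot: [3.141, 0.001, 2.91]
contact_force: [-0.2, 0.6, 1.0]
opening: 0.0563
grip_force: 0.0
```

>>> step_arm(commands=[{"translation": [0,0,0],"roll": 0},{"translation": [0,0,0],"roll": 0},{"translation": [0,0,0],"roll": 0},{"translation": [0,0,0],"roll": 0},{"translation": [0,0,0],"roll": 0},{"translation": [0,0,0],"roll": 0},{"translation": [0,0,0],"roll": 0},{"translation": [0,0,0],"roll": 0},{"translation": [0,0,0],"roll": 0},{"translation": [0,0,0],"roll": 0}], fingers=0, grip_force=15)

```text
time: 10.47
tool_pos: [0.5223, 0.4061, 0.0146]
tool_rot: [-3.142, 0.0, 2.91]
contact_force: [-0.4, -1.0, 0.5]
opening: 0.0097
grip_force: 15.0
```

>>> step_arm(commands=[{"translation": [0,0,-15],"roll": 0},{"translation": [0,0,-25],"roll": 0},{"translation": [-10,-15,0],"roll": 0},{"translation": [-20,-30,0],"roll": 0},{"translation": [-20,-30,0],"roll": 0},{"translation": [-20,-30,0],"roll": 0},{"translation": [-20,-30,0],"roll": 0},{"translation": [-20,-30,0],"roll": 0},{"translation": [-20,-30,0],"roll": 0},{"translation": [-20,-30,0],"roll": 0},{"translation": [-20,-30,0],"roll": 0},{"translation": [-20,-30,0],"roll": 0},{"translation": [-20,-30,0],"roll": 0},{"translation": [-20,-30,0],"roll": 0},{"translation": [-18,-24,0],"roll": 0},{"translation": [0,0,0],"roll": 0.056},{"translation": [0,0,0],"roll": 0.056},{"translation": [0,0,0],"roll": 0},{"translation": [0,0,0],"roll": 0}])

```text
time: 12.05
tool_pos: [0.6787, -0.0101, 0.0543]
tool_rot: [-3.142, -0.0, 2.799]
contact_force: [-0.0, -0.1, -0.7]
opening: 0.0098
grip_force: 15.0
```

```bash
python3 -c "
from h import *
go(.679,-.0100,.0168,-19.7)"
```

```text
t 12.05 mm [-0.2  0.2 37.5] roll 0.002 q [-0.13  0.78  1.25  0.    1.11 -1.36] rot [-3.142 -0.     2.799]
```

>>> step_arm(commands=[{"translation": [0,0,12],"roll": 0},{"translation": [0,0,12],"roll": 0},{"translation": [0,0,8],"roll": 0},{"translation": [0,0,5.5],"roll": 0},{"translation": [0,0,0],"roll": 0},{"translation": [0,0,0],"roll": 0}])

```text
time: 12.55
tool_pos: [0.6786, -0.0098, 0.0162]
tool_rot: [-3.141, -0.001, 2.798]
contact_force: [-0.4, 0.7, 0.2]
opening: 0.0098
grip_force: 15.0
```

>>> step_arm(commands=[{"translation": [0,0,0],"roll": 0},{"translation": [0,0,0],"roll": 0},{"translation": [0,0,0],"roll": 0},{"translation": [0,0,0],"roll": 0},{"translation": [0,0,0],"roll": 0},{"translation": [0,0,-15],"roll": 0},{"translation": [0,0,-40],"roll": 0},{"translation": [0,0,-40],"roll": 0},{"translation": [0,0,-40],"roll": 0}], fingers=1)

```text
time: 13.3
tool_pos: [0.6785, -0.01, 0.1533]
tool_rot: [-3.141, -0.001, 2.798]
contact_force: [0.5, -0.1, 0.5]
opening: 0.0651
grip_force: 0.0
```

>>> step_arm(commands=[{"translation": [3,-29,-12],"roll": 0},{"translation": [3,-29,-12],"roll": 0},{"translation": [3,-29,-12],"roll": 0},{"translation": [3,-29,-12],"roll": 0},{"translation": [3,-29,-12],"roll": 0},{"translation": [3,-29,-12],"roll": 0},{"translation": [3,-29,-12],"roll": 0},{"translation": [3,-29,-12],"roll": 0},{"translation": [3,-29,-12],"roll": 0},{"translation": [3,-29,-12],"roll": 0},{"translation": [3,-29,-12],"roll": 0}])

```text
time: 14.22
tool_pos: [0.5395, -0.3004, 0.2849]
tool_rot: [-3.142, 0.0, 2.798]
contact_force: [0.1, -0.0, 0.7]
opening: 0.0918
grip_force: 0.0
```

>>> step_arm(commands=[{"translation": [0,0,0],"roll": 0.123},{"translation": [0,0,0],"roll": 0.123},{"translation": [0,0,0],"roll": 0.123},{"translation": [0,0,0],"roll": 0.123},{"translation": [0,0,0],"roll": 0.123},{"translation": [0,0,0],"roll": 0.123},{"translation": [0,0,0],"roll": 0.123},{"translation": [0,0,0],"roll": 0.123},{"translation": [0,0,0],"roll": 0.123},{"translation": [0,0,0],"roll": 0.12},{"translation": [0,0,0],"roll": 0},{"translation": [0,0,0],"roll": 0}])

```text
time: 15.22
tool_pos: [0.5403, -0.2992, 0.2841]
tool_rot: [3.141, 0.0, 1.574]
contact_force: [0.5, 0.3, -0.9]
opening: 0.0922
grip_force: 0.0
```

```bash
python3 - <<'E'
from h import *
im=save('wrist','w4.png'); k=get_calibration('wrist'); np.save('w4cal.npy',k)
for n in ['skull_center','vertebra_center','card_skull']:
  print(n,[(round(d['confidence'],2),np.round(d['at'],3).tolist(),proj(k,d['at']).round().tolist()) for d in search_frame('wrist',n)])
go(.5,-.4,.1,90)
E
```

```text
skull_center [(0.72, [0.458, -0.193, 0.033], [201.0, 71.0])]
vertebra_center []
card_skull [(0.87, [0.531, -0.391, 0.002], [271.0, 239.0])]
t 15.42 mm [-100.7  -40.5  184.1] roll 0.002 q [-0.63  0.49  1.14 -0.    1.51 -0.63] rot [3.142 0.    1.573]
```

View pics/w4.png

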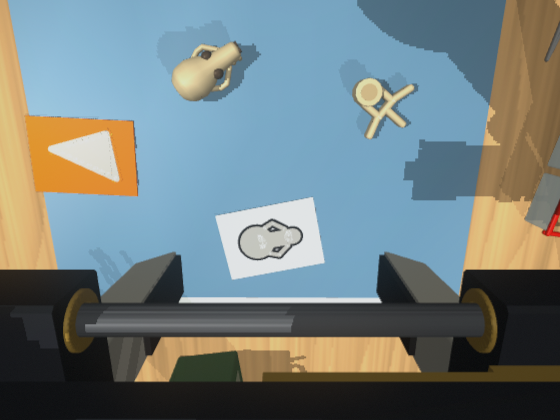

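```bash
python3 - <<'E'
from h import *
k=np.load('w4cal.npy',allow_pickle=True).item(); im=cv2.cvtColor(cv2.imread('pics/w4.png'),cv2.COLOR_BGR2RGB)
print('card',rect(im,k,(.535,-.385)))
print(bone(im,k,(.46,-.19),half=.06,z=.0215,f='a.png'),bone(im,k,(.65,-.22),half=.06,z=.011,f='b.png'))
bone(im,k,(.65,-.22),half=.06,z=.022,f='b.png')
a,b=cv2.imread('pics/a.png'),cv2.imread('pics/b.png')
o=np.hstack([cv2.resize(x,(400,400)) for x in(a,b)])
for i in range(0,800,50): cv2.line(o,(i,0),(i,8),(0,0,255),1); cv2.line(o,(0,i),(8,i),(0,0,255),1)
cv2.imwrite('pics/ab.png',o)
E
```

```text
card ([0.5296, -0.3915, 0.1251, 0.0916], 11.6)
([0.4637, -0.1916, 0.0801, 0.0485], 36.0) ([0.6593, -0.2236, 0.0657, 0.0642], 20.3)
```

View pics/ab.png

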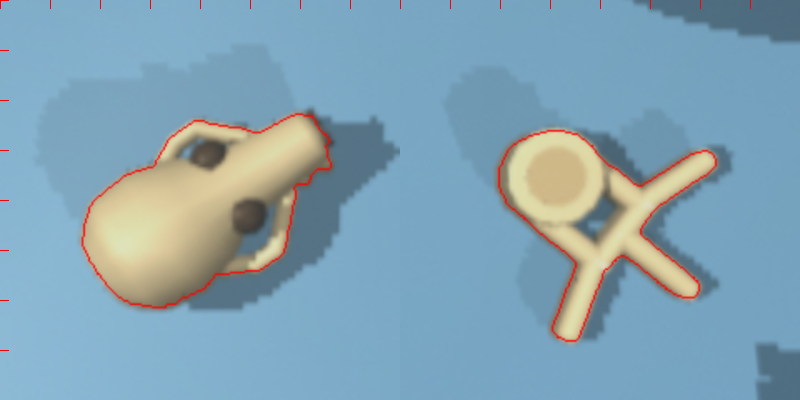

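```bash
python3 - <<'E'
from h import *
k=np.load('w4cal.npy',allow_pickle=True).item(); im=cv2.cvtColor(cv2.imread('pics/w4.png'),cv2.COLOR_BGR2RGB)
def sym(c,half,z,th0,s=4000):
    w=rectify(im,k,c,half,z,s); h=cv2.cvtColor(w,cv2.COLOR_RGB2HSV)
    m=((h[...,0]<38)&(h[...,1]>35)&(h[...,2]>40)).astype(np.uint8); q=max(cv2.findContours(m,0,1)[0],key=cv2.contourArea)
    m=cv2.drawContours(np.zeros_like(m),[q],-1,1,-1); n=m.shape[0]; cs=n/2
    best=(-1,)
    for th in np.arange(th0-15,th0+15.1,1):
        for d in range(-48,49,2):   # axis offset px along left normal
            t=np.radians(th); u=np.array([np.cos(t),-np.sin(t)]); v=np.array([-np.sin(t),-np.cos(t)])
            M=np.eye(2)-2*np.outer(v,v); p=np.array([cs,cs])+d*v
            A=np.c_[M,p-M@p]; o=(cv2.warpAffine(m,A,(n,n))&m).sum()/m.sum()
            if o>best[0]: best=(o,th,d/s, )
    o,th,d=best; t=np.radians(th); P=np.array(c)+d*np.array([-np.sin(t),np.cos(t)])
    Q=q[:,0]/s; X=np.c_[c[0]-half+Q[:,0],c[1]+half-Q[:,1]]-P; a=X@[np.cos(t),np.sin(t)]
    print(best,'axis pt',P.round(4),'extent',a.min().round(4),a.max().round(4), 'rear+24',(P+(a.min()+.024)*np.array([np.cos(t),np.sin(t)])).round(4))
sym((.46,-.195),.06,.0215,34); sym((.65,-.22),.06,.011,-39)
go(.6368,-.2131,.07,-38.6)
E
```

```text
(np.float64(0.9711117134209695), np.float64(31.0), 0.002) axis pt [ 0.459  -0.1933] extent -0.0354 0.0451 rear+24 [ 0.4492 -0.1992]
(np.float64(0.9668723611562196), np.float64(-39.0), -0.0025) axis pt [ 0.6484 -0.2219] extent -0.0298 0.0435 rear+24 [ 0.6439 -0.2183]
t 15.42 mm [ 86.   96.7 214.1] roll -0.895 q [-0.63  0.49  1.14 -0.    1.51 -0.63] rot [3.142 0.    1.573]
```

>>> step_arm(commands=[{"translation": [29,32,10],"roll": 0},{"translation": [29,32,10],"roll": 0},{"translation": [28,32.7,10],"roll": 0},{"translation": [0,0,20],"roll": -0.1},{"translation": [0,0,20],"roll": -0.1},{"translation": [0,0,20],"roll": -0.1},{"translation": [0,0,20],"roll": -0.1},{"translation": [0,0,20],"roll": -0.1},{"translation": [0,0,20],"roll": -0.1},{"translation": [0,0,20],"roll": -0.1},{"translation": [0,0,20],"roll": -0.1},{"translation": [0,0,20],"roll": -0.09},{"translation": [0,0,0],"roll": 0},{"translation": [0,0,0],"roll": 0}])

```text
time: 16.58
tool_pos: [0.6308, -0.2181, 0.075]
tool_rot: [-3.141, -0.002, 2.459]
contact_force: [-0.2, -0.1, 0.9]
opening: 0.0918
grip_force: 0.0
```

```bash
python3 -c "
from h import *
go(.6368,-.2131,.006,-38.7)"
```

```text
t 16.58 mm [-1.5  7.6 69. ] roll -0.007 q [-0.45  0.74  1.27  0.    1.13 -1.34] rot [-3.141e+00 -2.000e-03  2.459e+00]
```

>>> step_arm(commands=[{"translation": [-1.5,7.6,10],"roll": -0.007},{"translation": [0,0,18],"roll": 0},{"translation": [0,0,18],"roll": 0},{"translation": [0,0,14],"roll": 0},{"translation": [0,0,9],"roll": 0},{"translation": [0,0,0],"roll": 0},{"translation": [0,0,0],"roll": 0}], fingers=0.6)

```text
time: 17.17
tool_pos: [0.6379, -0.2134, 0.0074]
tool_rot: [3.141, 0.001, 2.467]
contact_force: [-0.3, -0.3, 0.5]
opening: 0.0558
grip_force: 0.0
```

>>> step_arm(commands=[{"translation": [0,0,0],"roll": 0},{"translation": [0,0,0],"roll": 0},{"translation": [0,0,0],"roll": 0},{"translation": [0,0,0],"roll": 0},{"translation": [0,0,0],"roll": 0},{"translation": [0,0,0],"roll": 0},{"translation": [0,0,0],"roll": 0},{"translation": [0,0,0],"roll": 0}], fingers=0, grip_force=15)

```text
time: 17.83
tool_pos: [0.6376, -0.2135, 0.0075]
tool_rot: [3.141, 0.001, 2.468]
contact_force: [-0.6, 0.6, 5.0]
opening: 0.0299
grip_force: 15.0
```

>>> step_arm(commands=[{"translation": [0,0,-12],"roll": 0},{"translation": [0,0,-22],"roll": 0},{"translation": [16,3,0],"roll": 0},{"translation": [33,7,0],"roll": 0},{"translation": [33,7,0],"roll": 0},{"translation": [33,7,0],"roll": 0},{"translation": [33,7,0],"roll": 0},{"translation": [33,7,0],"roll": 0},{"translation": [33,7,0],"roll": 0},{"translation": [33,7,0],"roll": 0},{"translation": [19,4,0],"roll": 0},{"translation": [0,0,0],"roll": -0.09},{"translation": [0,0,0],"roll": -0.09},{"translation": [0,0,0],"roll": -0.09},{"translation": [0,0,0],"roll": -0.09},{"translation": [0,0,0],"roll": -0.09},{"translation": [0,0,0],"roll": 0},{"translation": [0,0,0],"roll": 0}])

```text
time: 19.33
tool_pos: [0.4645, -0.0037, 0.0411]
tool_rot: [3.142, 0.0, 2.915]
contact_force: [-0.2, -0.4, -1.5]
opening: 0.0298
grip_force: 15.0
```

```bash
python3 -c "
from h import *
go(.4644,-.0035,.0098,-12.7)"
```

```text
t 19.33 mm [ 0.1  0.1 31.3] roll -0.005 q [-0.17  0.49  1.92  0.    0.74 -1.52] rot [3.142 0.    2.915]
```

>>> step_arm(commands=[{"translation": [0,0,12],"roll": -0.005},{"translation": [0,0,10],"roll": 0},{"translation": [0,0,6],"roll": 0},{"translation": [0,0,3.5],"roll": 0},{"translation": [0,0,0],"roll": 0},{"translation": [0,0,0],"roll": 0}])

```text
time: 19.83
tool_pos: [0.4645, -0.0037, 0.0094]
tool_rot: [3.142, 0.0, 2.922]
contact_force: [0.4, 0.4, -0.0]
opening: 0.0298
grip_force: 15.0
```

>>> step_arm(commands=[{"translation": [0,0,0],"roll": 0},{"translation": [0,0,0],"roll": 0},{"translation": [0,0,0],"roll": 0},{"translation": [0,0,0],"roll": 0},{"translation": [0,0,0],"roll": 0},{"translation": [0,0,-15],"roll": 0},{"translation": [0,0,-40],"roll": 0},{"translation": [0,0,-40],"roll": 0}], fingers=1)

```text
time: 20.5
tool_pos: [0.4629, -0.0034, 0.1043]
tool_rot: [-3.141, -0.004, 2.923]
contact_force: [0.9, -0.3, 0.3]
opening: 0.0786
grip_force: 0.0
```

```bash
python3 -c "
from h import *
go(.4492,-.1992,.07,31)"
```

```text
t 20.5 mm [ -29.1 -194.1   34.3] roll -0.76 q [-0.17  0.38  1.85  0.    0.91 -1.53] rot [-3.141 -0.004  2.923]
```

>>> step_arm(commands=[{"translation": [-5,-32,0],"roll": 0},{"translation": [-5,-32,0],"roll": 0},{"translation": [-5,-32,0],"roll": 0},{"translation": [-5,-32,0],"roll": 0},{"translation": [-5,-33,0],"roll": 0},{"translation": [-4,-33,0],"roll": 0},{"translation": [0,0,3],"roll": -0.109},{"translation": [0,0,3],"roll": -0.109},{"translation": [0,0,3],"roll": -0.109},{"translation": [0,0,3],"roll": -0.109},{"translation": [0,0,3],"roll": -0.109},{"translation": [0,0,3],"roll": -0.109},{"translation": [0,0,3],"roll": -0.106},{"translation": [0,0,0],"roll": 0},{"translation": [0,0,0],"roll": 0}])

```text
time: 21.75
tool_pos: [0.4504, -0.1992, 0.0832]
tool_rot: [3.141, -0.0, -2.604]
contact_force: [1.0, -0.4, -0.5]
opening: 0.092
grip_force: 0.0
```

```bash
python3 -c "
from h import *
go(.4492,-.1992,.008,31)"
```

```text
t 21.75 mm [ 1.   0.6 75.2] roll -0.003 q [-0.57  0.45  1.8   0.    0.89 -2.68] rot [ 3.141 -0.    -2.604]
```

>>> step_arm(commands=[{"translation": [1,0.6,20],"roll": 0},{"translation": [0,0,20],"roll": 0},{"translation": [0,0,17],"roll": 0},{"translation": [0,0,12],"roll": 0},{"translation": [0,0,6],"roll": 0},{"translation": [0,0,0],"roll": 0}])

```text
time: 22.25
tool_pos: [0.4488, -0.199, 0.0074]
tool_rot: [3.14, -0.001, -2.602]
contact_force: [-0.8, -0.3, 0.4]
opening: 0.0919
grip_force: 0.0
```

>>> step_arm(commands=[{"translation": [0,0,0],"roll": 0},{"translation": [0,0,0],"roll": 0},{"translation": [0,0,0],"roll": 0},{"translation": [0,0,0],"roll": 0},{"translation": [0,0,0],"roll": 0},{"translation": [0,0,0],"roll": 0},{"translation": [0,0,0],"roll": 0},{"translation": [0,0,0],"roll": 0},{"translation": [0,0,0],"roll": 0},{"translation": [0,0,0],"roll": 0},{"translation": [0,0,0],"roll": 0},{"translation": [0,0,0],"roll": 0}], fingers=0, grip_force=15)

```text
time: 23.25
tool_pos: [0.4494, -0.1993, 0.0084]
tool_rot: [-3.142, 0.0, -2.6]
contact_force: [-1.0, -0.2, 0.9]
opening: 0.0414
grip_force: 14.7
```

>>> step_arm(commands=[{"translation": [0,0,-12],"roll": 0},{"translation": [0,0,-22],"roll": 0},{"translation": [3,-15,0],"roll": 0},{"translation": [7,-30,0],"roll": 0},{"translation": [7,-30,0],"roll": 0},{"translation": [7,-30,0],"roll": 0},{"translation": [7,-30,0],"roll": 0},{"translation": [7,-30,0],"roll": 0},{"translation": [5,-25,0],"roll": 0},{"translation": [2,-11,0],"roll": 0},{"translation": [0,0,0],"roll": 0.085},{"translation": [0,0,0],"roll": 0.085},{"translation": [0,0,0],"roll": 0.085},{"translation": [0,0,0],"roll": 0.084},{"translation": [0,0,0],"roll": 0},{"translation": [0,0,0],"roll": 0}])

```text
time: 24.58
tool_pos: [0.5142, -0.3946, 0.0419]
tool_rot: [3.141, -0.0, -2.937]
contact_force: [-0.1, -0.2, -0.8]
opening: 0.0416
grip_force: 14.8
```

```bash
python3 -c "
from h import *
go(.5139,-.3947,.0107,11.6)"
```

```text
t 24.58 mm [ 0.3 -0.1 31.2] roll 0.002 q [-0.77  0.74  1.37  0.    1.03 -2.55] rot [ 3.141 -0.    -2.937]
```

>>> step_arm(commands=[{"translation": [0,0,12],"roll": 0},{"translation": [0,0,10],"roll": 0},{"translation": [0,0,6],"roll": 0},{"translation": [0,0,3],"roll": 0},{"translation": [0,0,0],"roll": 0},{"translation": [0,0,0],"roll": 0}])

```text
time: 25.08
tool_pos: [0.5142, -0.3946, 0.0107]
tool_rot: [3.141, -0.0, -2.939]
contact_force: [-0.2, 0.1, 0.4]
opening: 0.0409
grip_force: 14.8
```

>>> step_arm(commands=[{"translation": [0,0,0],"roll": 0},{"translation": [0,0,0],"roll": 0},{"translation": [0,0,0],"roll": 0},{"translation": [0,0,0],"roll": 0},{"translation": [0,0,0],"roll": 0},{"translation": [0,0,0],"roll": 0},{"translation": [0,0,0],"roll": 0},{"translation": [0,0,-15],"roll": 0},{"translation": [0,0,-40],"roll": 0},{"translation": [0,0,-40],"roll": 0},{"translation": [0,0,-40],"roll": 0},{"translation": [0,0,-40],"roll": 0},{"translation": [0,0,-40],"roll": 0},{"translation": [0,0,0],"roll": 0}], fingers=1)

```text
time: 26.25
tool_pos: [0.5169, -0.3971, 0.2363]
tool_rot: [-3.128, 0.009, -2.939]
contact_force: [0.5, -0.5, 1.0]
opening: 0.0917
grip_force: 0.0
```

```bash
python3 - <<'E'
from h import *
import numpy as np
out=[]
for c in('scene','side'):
    im=read_camera(c); k=get_calibration(c)
    tiles=[]
    for n,p in [('thighbone_center',(.4237,.2231)),('shoulderblade_center',(.679,-.01)),('vertebra_center',(.48,-.007)),('skull_center',(.5296,-.3915))]:
        w=rectify(im,k,p,.075,.004,1300); tiles.append(w)
        print(c,n,p,[(round(d['confidence'],2),np.round(d['at'],3).tolist()) for d in search_frame(c,n)][:3])
    out.append(np.hstack(tiles))
cv2.imwrite('pics/fin.png',cv2.cvtColor(np.vstack(out),cv2.COLOR_RGB2BGR)); print(out[0].shape)
E
```

```text
scene thighbone_center (0.4237, 0.2231) [(0.7, [0.431, 0.217, 0.016]), (0.56, [0.386, 0.37, 0.013])]
scene shoulderblade_center (0.679, -0.01) [(0.61, [0.695, -0.01, 0.012])]
scene vertebra_center (0.48, -0.007) [(0.7, [0.482, -0.004, 0.019])]
scene skull_center (0.5296, -0.3915) [(0.74, [0.53, -0.389, 0.031])]
side thighbone_center (0.4237, 0.2231) [(0.7, [0.422, 0.225, 0.021]), (0.61, [0.381, 0.372, 0.014])]
side shoulderblade_center (0.679, -0.01) [(0.48, [0.683, -0.003, 0.016])]
side vertebra_center (0.48, -0.007) [(0.51, [0.485, 0.004, 0.017])]
side skull_center (0.5296, -0.3915) [(0.53, [0.465, 0.004, 0.004])]
(195, 780, 3)
```

View pics/fin.png

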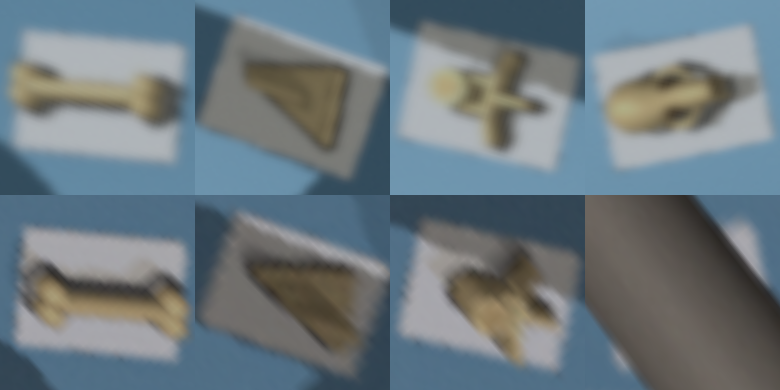

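>>> step_arm(commands=[{"translation": [-12,37,-5],"roll": 0},{"translation": [-12,37,-5],"roll": 0},{"translation": [-12,37,-5],"roll": 0},{"translation": [-12,37,-5],"roll": 0},{"translation": [-12,37,-5],"roll": 0},{"translation": [-12,37,-5],"roll": 0},{"translation": [-12,37,-5],"roll": 0},{"translation": [-12,37,-5],"roll": 0},{"translation": [-12,37,-5],"roll": 0},{"translation": [-12,37,-5],"roll": 0},{"translation": [-12,37,-5],"roll": 0},{"translation": [-12,37,0],"roll": 0},{"translation": [0,20,0],"roll": 0}])

```text
time: 27.83
tool_pos: [0.5627, 0.0928, 0.2812]
tool_rot: [3.14, 0.001, -2.937]
contact_force: [-0.7, 0.6, -0.5]
opening: 0.0921
grip_force: 0.0
```

>>> step_arm(commands=[{"translation": [0,0,0],"roll": 0.118},{"translation": [0,0,0],"roll": 0.118},{"translation": [0,0,0],"roll": 0.118},{"translation": [0,0,0],"roll": 0.118},{"translation": [0,0,0],"roll": 0.118},{"translation": [0,0,0],"roll": 0.118},{"translation": [0,0,0],"roll": 0.118},{"translation": [0,0,0],"roll": 0.118},{"translation": [0,0,0],"roll": 0.118},{"translation": [0,0,0],"roll": 0.118},{"translation": [0,0,0],"roll": 0.118},{"translation": [0,0,0],"roll": 0.118},{"translation": [0,0,0],"roll": 0.118},{"translation": [0,0,0],"roll": 0.118},{"translation": [0,0,0],"roll": 0.118},{"translation": [0,0,0],"roll": 0},{"translation": [0,0,0],"roll": 0}])

```text
time: 29.25
tool_pos: [0.5622, 0.0887, 0.2811]
tool_rot: [-3.141, 0.0, 1.577]
contact_force: [-0.7, 0.2, 0.7]
opening: 0.092
grip_force: 0.0
```

```bash
python3 - <<'E'
from h import *
im=save('wrist','w5.png'); k=get_calibration('wrist'); go(.5,0,.2,90)
print('thigh',bone(im,k,(.4237,.2231)))
E
```

```text
t 29.3 mm [-88.3 -62.8  81.1] roll 0.007 q [ 0.02  0.39  1.3  -0.    1.45  0.02] rot [-3.141  0.     1.578]
thigh ([0.4223, 0.2234, 0.1139, 0.0352], -5.3)
```

View pics/w5.png

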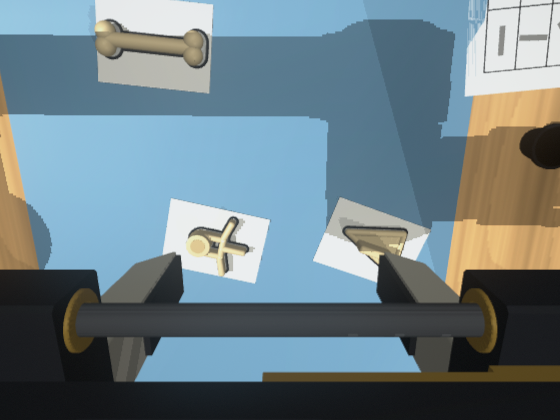

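The wrist picture shows the thigh bone (155,40), vertebra (215,245) and shoulder blade (377,245) each covering its outline. The scene tile shows the skull in place on its card.

```bash
python3 -c "
from cell import *
print(hand_in())"
```

```text
the job is handed in; nothing more can be done
None
```

All four casts are set down flat on their own cards, turned to match their outlines, and I handed the job in at about 29 s of the 96 s limit. The jar and pencil tin were not touched. The wrist camera confirmed the thigh bone, vertebra and shoulder blade, but I checked the skull only in a blurry scene-camera view. The hand-in gave no verdict.

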